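# Switch off the chutney grinder and snap its spindle cap on

### The arm

A 6-joint arm with a two-finger parallel gripper is mounted at the origin on the work surface. World frame = base frame: x ahead of the robot, y to its left, z up, the work surface at z = 0. Lengths are in m, angles in rad, forces in N, time in s.
With the tool pointing down it reaches from about 0.35 to 0.975 m from the base axis. Payload 17.4 kg.
Tool frame: the origin (TCP) lies between the finger pads; the fingertips stand 8 mm ahead of it and the grasp point (between the pads) lies 11 mm behind it; x points along the fingers, y is the direction in which the jaws open and shut, and the axes are right-handed (so a half turn about x gives the same grasp; the last joint's range is limited). The gripper opens to 85 mm and grips with 20 to 120 N. Pads are 22 mm wide; open, the fingers measure 114 mm over their backs; the gripper's body (76 mm by 85 mm) begins 54 mm behind the grasp point. The pads swing forward as they close: fully open they stand 13 mm farther back than shut.
Start: joints at [1.106, 0.116, 1.442, -0, 1.584, -0.038], TCP at [0.279, 0.614, 0.239] pointing down, gripper open.
Joint ranges: [-2.83, 2.83], [-0.83, 2.19], [0.07, 2.5], [-1.14, 4.28], [0.01, 3], [-2.97, 2.97]. Speed limits (rad/s): [1.89, 1.89, 2.22, 3.14, 3.14, 3.14].

### API

Orientations are given as a unit quaternion [x, y, z, w].
In Python, from rig import ctrl gives the robot as it stands.
- The arm moves only by the tool send_rows, never from a script. Its argument "steps" is a list of rows, each a list of 4 numbers: the shift along the world's x, y, z in m, then the turn about the world's z in rad. In form: [[tx, ty, tz, spin], ...]. A call has 1 to 5 rows; each row shifts and turns the commanded pose from where the row before left it; what a row does not reach is not made up. A row lasts 1/8 s, in which the tool goes at most 62.5 mm and 10.7 degrees, less where a joint would pass 70% of its speed; a pose out of reach is approached as far as the arm can. A call is refused whole if a number of a shift passes 0.0625 or a number of a turn 0.188, either way. A call with a gripper value outside its range is refused whole. "fingers" is the gripper command: -1 is fully open, 1 is shut, values between are in proportion, set as the call begins (left out, the last holds). The fingers move at their own pace and stop on an object; "grip_force" is the grip in N (left out, the last holds). Time passes only in rows, so rows that do not move let the fingers close. It gives the time, the measured TCP pose, the force and the opening at its end, in the units of the state.
- ctrl.get_obs(): the state, without advancing time (a new reading comes with each control period).
- ctrl.grab_frame(name): name is "scene" or "top" or "wrist"; returns (picture, depth): 420x560x3 uint8, red, green, blue; 420x560 float32, m along the optical axis (not along the pixel's ray), 0 where there is no reading.
- ctrl.get_calibration(name): a dict with "fx", "fy", "cx", "cy" (pixels), "dist" ([k1, k2, p1, p2, k3] as OpenCV has them; the pictures are not rectified), "world_to_cam" (4x4, takes a point from world to camera coordinates). Camera axes: x right, y up, looking along -z (the intrinsics and any distortion apply to the point x, -y, -z); pixel columns grow to the right and rows downward; lengths in m; the calibration is good to about 2 mm. A picture is of the moment at which its call begins: read the wrist's pose just before it. get_calibration takes no time and is no camera call; for the wrist camera it gives the pose at the moment of the call.
- ctrl.sign_off(): hands the job in, once; it reports no verdict.
The state is a dict: "time_s": time; "joint_positions": joint angles; "qd": joint speeds; "joint_torque": joint torques, N m; "tool_pos": TCP position; "tool_rot": TCP orientation; "contact_force": force on the tool from outside, world axes, zero at the start; "torque": the same for the moment, N m; "width": finger opening in m.
Only numpy, scipy, OpenCV 4.12 (cv2) and the standard library are available. Lean on these libraries where they do the work, as an engineer would, in place of code of your own. Each camera call takes 0.05 s, during which the arm holds its last target.

### The job

Turn the grinder's speed knob fully anticlockwise to its off stop, and after that fetch the black spindle cap and push it straight down over the drive stud until it clicks. Do not let go when it clicks: keep bearing down firmly so that the cap squeezes the rubber washer under it, and finish while still holding it pressed down like that. Leave the lunch tin, the mug and the pickle jar standing where they are.

Things in the scene. Friction and masses are not known exactly. Their poses are not given: they have to be found in the camera images.
- speed (a joint): Speed knob of the grinder, angle in rad: 0 = off, the end stop fully anticlockwise seen from above; grows clockwise to 1.7. Light friction (about 0.03 N m), stays where it is left.
- speed_grip (a point): On the knob's upright axis at gripping height, 97 mm above the shelf and 37 mm above the grinder's front deck. The knob: a 44 mm disc (top 23 mm below this point) with an upright grip bar 42 mm long, 14 mm thick, 32 mm high (top 7 mm above this point). The point turns with it: x along the bar (white mark at the -x end), z up. At 0 the bar points to the stud. The higher drum starts 48 mm away.
- stud_seat (a point): On the axis of the grinder's upright steel drive stud, at the top of the relaxed rubber washer round its foot, 105 mm above the shelf. z up, -x towards the knob (axes 123 mm apart). Washer 44 mm across. The white grinder is fixed, 150 mm wide, 245 mm front to back: a low front deck, and a drum 136 mm across at its top (100 mm high) with three lugs 6 mm high, 58 mm from the axis.
- stud_tip (a point): Centre of the stud's tapered top end, 20 mm above stud_seat. The stud is 18 mm across; four sprung steel balls bulge from its sides to 25 mm across, 9 mm above stud_seat.
- washer (a joint): How far the rubber washer is squeezed, in m: 0 relaxed, 0.004 fully squeezed. It acts as a spring of 4 N per mm (16 N at full squeeze) and then is solid.
- cap_grip (a point): Loose black spindle cap, about 60 g, standing open side down on the shelf, round about its z axis (up). This point is on the axis, 48 mm above the lower rim, where the grip post is held. Post: solid, round, 22 mm across, from 28 to 60 mm above the rim. Below it a hollow skirt 42 mm across, 28 mm high, whose flat shoulder may be pushed on. Seated, this point is 48 mm above stud_seat.
- cap_rim (a point): Centre of the cap's open lower rim; an inner lip here has a 20 mm bore. The lip meets the stud's balls when the rim is about 12 mm above the washer; it takes about 6 to 10 N to pass them, then the force drops (the click, which draws the cap down) with the rim about 6 mm above the washer. Pushed on down, the rim meets the washer at stud_seat's height and squeezes it. Pulling off takes somewhat more.
- tin_center (a point): Middle of the round steel lunch tin (113 mm across, 72 mm high), standing on the shelf; leave it.
- mug_center (a point): Middle of the red plastic mug (76 mm across, 85 mm high, with a handle), standing on the shelf; leave it.
- jar_center (a point): Middle of the closed ceramic pickle jar (92 mm across, 138 mm high), standing on the shelf; leave it.
There are look-alikes about, which are no part of the job. What is meant by the part that bears cap_grip is not blue, and is the smaller of those in its own colour.

How it is judged:
By the outcome, as a careful person would: the job done as asked, in the order asked, and still so for the second after the job is handed in, while the arm keeps its last pose, push and grip.
It also fails if it takes over 61 s, if anything falls off the work surface, if the arm or the gripper's body presses on something with over 40 N, if the wrist force passes 120 N, or if a joint passes its speed limit or range.

## Working session

There is one attempt and no reset: what is moved stays moved. The work goes in short steps, Python scripts to look and compute and a tool call to move; the robot and the scene stay as the last step left them, time stands still between calls to the robot, and variables do not carry over. Pictures are saved under pics/ and viewed, and the job is handed in when it is done.

Besides the shell and the picture viewer there is one more tool, called after "Emit:" as name(argument=value, ...), one argument or row to a line, values as JSON. send_rows: Moves the arm, as the interface text tells. Its arguments: {"type":"object","properties":{"steps":{"type":"array","items":{"type":"array","items":{"type":"number"}}},"fingers":{"type":"number"},"grip_force":{"type":"number"}},"required":["steps"]}

```bash
ls; mkdir -p pics
python3 - <<'E'
from rig import ctrl
import cv2,numpy as np
o=ctrl.get_obs();print({k:np.round(v,3) for k,v in o.items()})
for n in ("scene","top","wrist"):
    c=ctrl.get_calibration(n);print(n,{k:np.round(v,3) for k,v in c.items()})
    p,d=ctrl.grab_frame(n);cv2.imwrite(f"pics/{n}0.png",p[:,:,::-1]);np.savez(f"pics/{n}0.npz",p=p,d=d,**{k:np.array(v) for k,v in c.items()})
E
```

```text
pics
{'time_s': np.float64(0.0), 'joint_positions': array([ 1.106,  0.116,  1.442, -0.   ,  1.584, -0.038]), 'qd': array([ 0.002, -0.001,  0.001, -0.001, -0.   ,  0.003]), 'joint_torque': array([ 1.0000e-03, -7.3202e+01, -6.3247e+01,  0.0000e+00,  6.0000e-03,
       -0.0000e+00]), 'tool_pos': array([0.279, 0.614, 0.239]), 'tool_rot': array([ 0.149,  0.691, -0.15 ,  0.691]), 'contact_force': array([-0.11 , -0.216, -0.546]), 'torque': array([-0.022,  0.017,  0.012]), 'width': np.float64(0.086)}
scene {'fx': np.float64(472.524), 'fy': np.float64(472.524), 'cx': np.float64(271.058), 'cy': np.float64(210.715), 'dist': array([-0.005,  0.   ,  0.   ,  0.   ,  0.   ]), 'world_to_cam': array([[ 0.314,  0.949, -0.006, -0.183],
       [-0.807,  0.271,  0.524,  0.441],
       [ 0.499, -0.159,  0.852, -1.488],
       [ 0.   ,  0.   ,  0.   ,  1.   ]])}
top {'fx': np.float64(382.368), 'fy': np.float64(382.368), 'cx': np.float64(276.031), 'cy': np.float64(208.183), 'dist': array([0.033, 0.   , 0.   , 0.   , 0.   ]), 'world_to_cam': array([[ 0.009, -1.   ,  0.003, -0.022],
       [ 0.983,  0.009,  0.181, -0.615],
       [-0.181,  0.002,  0.983, -1.115],
       [ 0.   ,  0.   ,  0.   ,  1.   ]])}
wrist {'fx': np.float64(348.377), 'fy': np.float64(348.377), 'cx': np.float64(276.059), 'cy': np.float64(203.967), 'dist': array([-0.034,  0.   ,  0.   ,  0.   ,  0.   ]), 'world_to_cam': array([[ 0.414,  0.91 , -0.002, -0.674],
       [-0.871,  0.395, -0.292,  0.038],
       [-0.265,  0.122,  0.956, -0.379],
       [ 0.   ,  0.   ,  0.   ,  1.   ]])}
```

View pics/scene0.png

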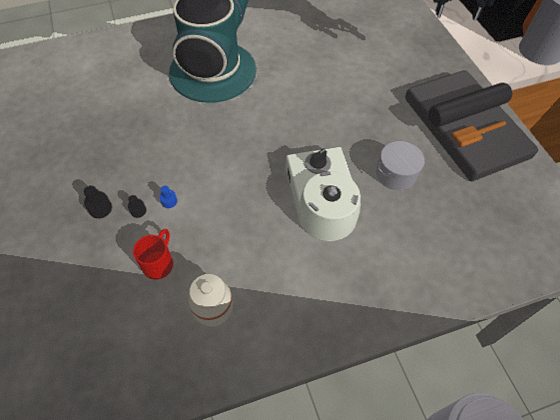

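View pics/top0.png

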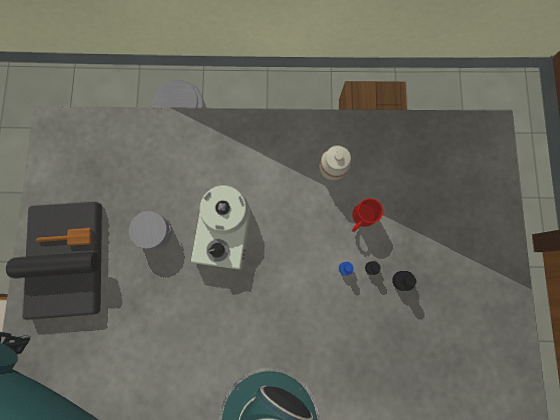

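View pics/wrist0.png

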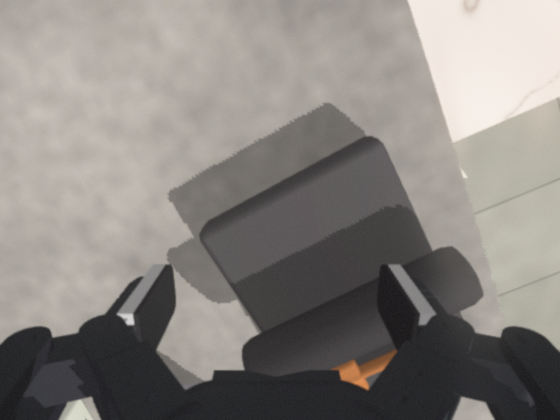

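The top view shows the grinder with its stud near (222,208) and knob near (217,249). The small black cap is at (373,268), between the blue one (346,268) and the larger black one (404,281). The tin is at (150,230), the mug at (368,212) and the jar at (336,161).

```bash
cat > h.py <<'E'
import numpy as np,cv2
def load(f):
    z=np.load(f);return {k:z[k] for k in z.files}
def pts(z,us,vs,ds):
    K=np.array([[z['fx'],0,z['cx']],[0,z['fy'],z['cy']],[0,0,1.]])
    u=cv2.undistortPoints(np.stack([us,vs],-1).astype(float).reshape(-1,1,2),K,z['dist']).reshape(-1,2)
    P=np.stack([u[:,0]*ds,-u[:,1]*ds,-ds],-1)
    T=np.linalg.inv(z['world_to_cam']);return P@T[:3,:3].T+T[:3,3]
def cloud(z):
    v,u=np.mgrid[0:420,0:560];d=z['d'].ravel()
    P=pts(z,u.ravel(),v.ravel(),d);P[d==0]=np.nan;return P.reshape(420,560,3)
def proj(z,P):
    K=np.array([[z['fx'],0,z['cx']],[0,z['fy'],z['cy']],[0,0,1.]])
    P=np.atleast_2d(P)@z['world_to_cam'][:3,:3].T+z['world_to_cam'][:3,3]
    P=P*[1,-1,-1];return cv2.projectPoints(P,np.zeros(3),np.zeros(3),K,z['dist'])[0].reshape(-1,2)
def snap(n,tag):
    from rig import ctrl
    c=ctrl.get_calibration(n);p,d=ctrl.grab_frame(n);cv2.imwrite(f"pics/{tag}.png",p[:,:,::-1])
    z=dict(p=p,d=d,**{k:np.array(v) for k,v in c.items()});np.savez(f"pics/{tag}.npz",**z);return z
E
python3 - <<'E'
from h import *
for n in("top","scene"):
    z=load(f"pics/{n}0.npz");C=cloud(z);p=z['p'].astype(int)
    print(n,'table z',np.nanmedian(C[300:340,200:300,2]) if n=="top" else np.nanmedian(C[120:140,100:150,2]))
    wins={'top':dict(knob=(205,235,232,262),stud=(210,198,236,220),blue=(335,255,360,280),small=(362,257,384,280),big=(388,266,420,294),tin=(128,208,172,250),mug=(350,195,385,235),jar=(318,143,354,182)),
     'scene':dict(knob=(300,143,338,176),stud=(318,182,345,204),blue=(155,180,182,210),small=(122,190,150,218),big=(78,180,114,220),tin=(378,138,428,190),mug=(130,226,176,280),jar=(186,270,236,322))}[n]
    for k,(a,b,c,d) in wins.items():
        Q=C[b:d,a:c].reshape(-1,3);Q=Q[~np.isnan(Q[:,0])]
        h=Q[:,2].max() 
        s=Q[Q[:,2]>h-.006]
        m=Q[Q[:,2]>.012]
        print(k,'top',h.round(4),len(s),'mean',s.mean(0).round(4),'mid',((s.min(0)+s.max(0))/2).round(4),'ext',np.ptp(m,axis=0).round(3),'midall',((m.min(0)+m.max(0))/2).round(4))
    for k,(a,b,c,d) in dict(g=((170,170,270,290) if n=="top" else (270,135,370,245))).items() if 0 else []: pass
z=load("pics/top0.npz");C=cloud(z)
m=(abs(C[...,2]-.1)<.004);m[:,:185]=0;m[:,260:]=0
Q=C[m];print('drum',len(Q),((Q.min(0)+Q.max(0))/2).round(4),np.ptp(Q,axis=0).round(3))
im=z['p'][175:280,180:265,::-1];cv2.imwrite('pics/topg.png',cv2.resize(im,None,fx=5.5,fy=5.5,interpolation=cv2.INTER_CUBIC))
E
```

```text
top table z -0.0011532135899784413
knob top 0.1079 38 mean [0.4862 0.1586 0.1035] mid [0.4857 0.1584 0.1049] ext [0.079 0.081 0.057] midall [0.4926 0.1564 0.0795]
stud top 0.1259 22 mean [0.6074 0.1427 0.1224] mid [0.6065 0.1417 0.1229] ext [0.064 0.076 0.034] midall [0.6054 0.1418 0.1092]
blue top 0.0634 34 mean [ 0.4368 -0.2326  0.0599] mid [ 0.4365 -0.2328  0.0604] ext [0.039 0.041 0.051] midall [ 0.436  -0.2327  0.0378]
small top 0.0646 23 mean [ 0.4395 -0.3129  0.0605] mid [ 0.4403 -0.3138  0.0616] ext [0.039 0.04  0.052] midall [ 0.4399 -0.3148  0.0385]
big top 0.0908 49 mean [ 0.4025 -0.404   0.0866] mid [ 0.4024 -0.4029  0.0878] ext [0.057 0.054 0.077] midall [ 0.402  -0.4021  0.0521]
tin top 0.0765 560 mean [0.5431 0.3666 0.0722] mid [0.5435 0.367  0.0735] ext [0.112 0.117 0.064] midall [0.5456 0.3632 0.0443]
mug top 0.0887 65 mean [ 0.6044 -0.2945  0.0849] mid [ 0.6047 -0.2961  0.0857] ext [0.094 0.083 0.077] midall [ 0.5947 -0.2916  0.0504]
jar top 0.1414 36 mean [ 0.7578 -0.1987  0.1375] mid [ 0.759  -0.1971  0.1384] ext [0.084 0.092 0.129] midall [ 0.7533 -0.1988  0.0767
[... 459 characters left out ...]
0.4426 -0.3121  0.0613] mid [ 0.4421 -0.3118  0.0619] ext [0.042 0.041 0.052] midall [ 0.4432 -0.3124  0.0389]
big top 0.0901 93 mean [ 0.4054 -0.4043  0.0867] mid [ 0.4052 -0.4038  0.0872] ext [0.059 0.059 0.078] midall [ 0.4066 -0.4045  0.0511]
tin top 0.0777 814 mean [0.5467 0.3665 0.0736] mid [0.5474 0.367  0.0747] ext [0.113 0.118 0.066] midall [0.5468 0.3637 0.0448]
mug top 0.0913 94 mean [ 0.6098 -0.2958  0.0866] mid [ 0.6091 -0.2954  0.0883] ext [0.094 0.085 0.078] midall [ 0.6011 -0.2904  0.0522]
jar top 0.1418 103 mean [ 0.7619 -0.196   0.1387] mid [ 0.7618 -0.1959  0.1388] ext [0.083 0.092 0.113] midall [ 0.766  -0.1959  0.0851]
drum 1419 [0.3577 0.131  0.1   ] [0.632 0.159 0.008]
```

View pics/topg.png

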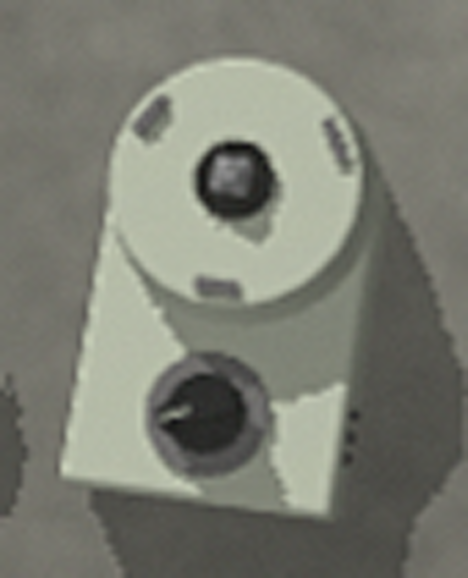

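Run:
```python
from h import *
from scipy.spatial.transform import Rotation as R
z=load("pics/wrist0.npz");T=np.linalg.inv(z['world_to_cam'])
q=R.from_quat([0.149,0.691,-0.15,0.691]);M=q.as_matrix();print(M.round(3))
t=np.array([.279,.614,.239]);print('cam in tool',(M.T@(T[:3,3]-t)).round(3),'look',(M.T@-T[:3,2]).round(3),'up',(M.T@T[:3,1]).round(3))
for n in("top","scene"):
    z=load(f"pics/{n}0.npz");C=cloud(z)
    m=(abs(C[...,2]-.1)<.004)&(C[...,0]>.5)&(C[...,0]<.7)&(C[...,1]>.05)&(C[...,1]<.25);Q=C[m][:,:2].astype(np.float32)
    (c,r)=cv2.minEnclosingCircle(Q);print(n,'drum',c,r,len(Q))
    m=(C[...,2]>.085)&(abs(C[...,0]-.487)<.035)&(abs(C[...,1]-.158)<.035);Q=C[m];print('bar',len(Q),cv2.minAreaRect(Q[:,:2].astype(np.float32)))
    m=(abs(C[...,2]-.061)<.006)&(C[...,0]>.37)&(C[...,0]<.57)&(C[...,1]>.05)&(C[...,1]<.26);Q=C[m];print('deck',cv2.minAreaRect(Q[:,:2].astype(np.float32)))
```

```text
[[-0.     0.413  0.911]
 [-0.001  0.911 -0.413]
 [-1.    -0.001  0.   ]]
cam in tool [-0.134  0.    -0.075] look [ 0.956 -0.     0.292] up [ 0.292  0.    -0.956]
top drum (0.6077004671096802, 0.14168451726436615) 0.06927069276571274 1354
bar 77 ((0.48552370071411133, 0.15915827453136444), (0.013990792445838451, 0.04168691858649254), 15.823880195617676)
deck ((0.5088501572608948, 0.15435943007469177), (0.15162691473960876, 0.1398710310459137), 82.57784271240234)
scene drum (0.6099614500999451, 0.14379329979419708) 0.07005885243415833 1817
bar 135 ((0.4888918399810791, 0.1595914661884308), (0.016205670312047005, 0.04277059808373451), 17.05121612548828)
deck ((0.5095639228820801, 0.15647056698799133), (0.15026888251304626, 0.13760410249233246), 82.99785614013672)
```

Emit:
send_rows(
  steps=[
    [0.02,-0.045,0,-0.087],
    [0.021,-0.046,0,-0.087],
    [0.021,-0.046,0,-0.087],
    [0.021,-0.046,-0.005,-0.087],
    [0.021,-0.046,-0.005,-0.087],
  ],
  fingers=0.0,
  grip_force=30,
)

```text
time_s: 0.78
tool_pos: [0.3838, 0.3839, 0.229]
tool_rot: [0.296, 0.642, -0.296, 0.642]
contact_force: [1.7, -0.5, 0.7]
width: 0.0431
```

Emit:
send_rows(
  steps=[
    [0.021,-0.046,-0.005,-0.087],
    [0.021,-0.045,-0.005,-0.087],
    [0.021,-0.045,-0.005,-0.087],
    [0.021,-0.045,-0.005,-0.087],
    [0.02,-0.045,-0.005,-0.087],
  ],
)

```text
time_s: 1.4
tool_pos: [0.4878, 0.1578, 0.2041]
tool_rot: [0.428, 0.563, -0.428, 0.563]
contact_force: [0.1, -0.2, -0.6]
width: 0.0425
```

Emit:
send_rows(
  steps=[
    [0,0,0,0],
    [0,0,0,0],
  ],
)

```text
time_s: 1.65
tool_pos: [0.4873, 0.1596, 0.2043]
tool_rot: [0.427, 0.564, -0.427, 0.564]
contact_force: [-0.2, 0.9, -0.9]
width: 0.0427
```

Run:
```python
from h import *
from rig import ctrl
o=ctrl.get_obs();print(o['tool_pos'],o['tool_rot'],o['width'],o['joint_positions'])
z=snap("wrist","w1");C=cloud(z)
m=(abs(C[...,2]-.1)<.004)&(abs(C[...,0]-.609)<.085)&(abs(C[...,1]-.143)<.085);m[300:]=0
c,r=cv2.minEnclosingCircle(C[m][:,:2].astype(np.float32));print('drum',c,r)
m=(C[...,2]>.085)&(abs(C[...,0]-.487)<.032)&(abs(C[...,1]-.158)<.032);Q=C[m];print('bar',len(Q),Q[:,2].max(),cv2.minAreaRect(Q[:,:2].astype(np.float32)))
m=(C[...,2]>.095)&(abs(C[...,0]-.487)<.032)&(abs(C[...,1]-.158)<.032);Q=C[m];print('bar',len(Q),Q[:,2].max(),cv2.minAreaRect(Q[:,:2].astype(np.float32)))
m=(C[...,2]>.116)&(abs(C[...,0]-.609)<.03)&(abs(C[...,1]-.143)<.03);Q=C[m];print('stud',len(Q),Q.max(0),Q.min(0),Q.mean(0))
print(proj(z,[[.487,.159,.104],[.609,.143,.125]]))
```

```text
[0.48734106 0.15957401 0.20427357] [ 0.42701689  0.56372278 -0.42700693  0.56350535] 0.04274562487662732 [ 2.66549319e-01 -2.31592274e-01  1.83090535e+00  2.52391160e-04
  1.54245594e+00 -7.51905422e-03]
drum (0.6081201434135437, 0.14571939408779144) 0.068413145840168
bar 23623 0.292093391605295 ((0.48877835273742676, 0.1610512137413025), (0.0666666105389595, 0.04141520708799362), 16.78706169128418)
bar 23571 0.292093391605295 ((0.48877835273742676, 0.1610512137413025), (0.0666666105389595, 0.04141520708799362), 16.78706169128418)
stud 625 [0.61845253 0.15397548 0.12623065] [0.59790105 0.13390156 0.11600132] [0.60592384 0.14549653 0.12103431]
[[276.00568644 208.62820593]
 [438.68907972 284.20570279]]
```

View pics/w1.png

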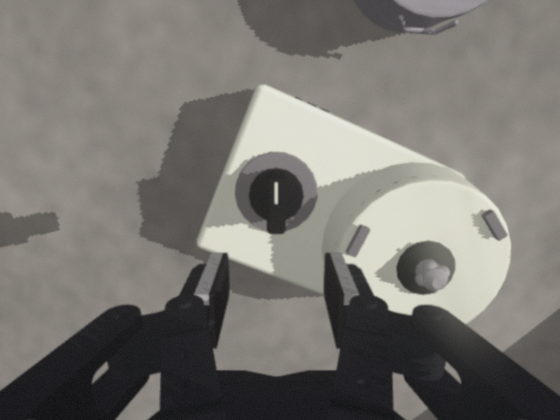

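The wrist view shows the knob bar upright in the picture at (276,180–232), so the jaws straddle it. The stud tip is near (432,272) and the tin is at the top edge.

Run:
```python
from h import *
z=load("pics/w1.npz");C=cloud(z)
m=(C[...,2]>.096)&(C[...,2]<.112)&(abs(C[...,0]-.487)<.032)&(abs(C[...,1]-.158)<.032);m[260:]=0
Q=C[m];print('bar',len(Q),np.median(Q[:,2]),cv2.minAreaRect(Q[:,:2].astype(np.float32)),Q.mean(0))
m=(abs(C[...,2]-.074)<.0035)&(abs(C[...,0]-.487)<.032)&(abs(C[...,1]-.158)<.032);m[260:]=0
c,r=cv2.minEnclosingCircle(C[m][:,:2].astype(np.float32));print('disc',c,r)
m=(abs(C[...,2]-.1)<.004)&(abs(C[...,0]-.609)<.085)&(abs(C[...,1]-.143)<.085);m[240:,:370]=0;m[300:]=0
c,r=cv2.minEnclosingCircle(C[m][:,:2].astype(np.float32));print('drum',c,r)
m=(C[...,2]>.122)&(C[...,2]<.13)&(abs(C[...,0]-.609)<.02)&(abs(C[...,1]-.143)<.02);Q=C[m];print('tip',len(Q),cv2.minEnclosingCircle(Q[:,:2].astype(np.float32)),Q.mean(0))
```

```text
bar 1083 0.10299530124748996 ((0.48692432045936584, 0.16037772595882416), (0.013522790744900703, 0.04142628237605095), 15.419002532958984) [0.48643294 0.16138734 0.10281851]
disc (0.486824095249176, 0.16001786291599274) 0.021909844130277634
drum (0.6082485914230347, 0.14630797505378723) 0.06838420033454895
tip 253 ((0.6076028347015381, 0.14395205676555634), 0.007481049746274948) [0.60720147 0.14437338 0.12384621]
```

Emit:
send_rows(
  steps=[
    [0,0,-0.03,0],
    [0,0,-0.03,0],
    [0,0,-0.03,0],
    [0,0,-0.027,0],
    [0,0,0,0],
  ],
)

```text
time_s: 2.33
tool_pos: [0.4862, 0.1602, 0.0858]
tool_rot: [0.426, 0.565, -0.427, 0.563]
contact_force: [-0.1, 0.4, 0.2]
width: 0.0428
```

Emit:
send_rows(
  steps=[
    [0,0,0,0],
    [0,0,0,0],
    [0,0,0,0],
    [0,0,0,0],
  ],
  fingers=1,
  grip_force=30,
)

```text
time_s: 2.82
tool_pos: [0.4873, 0.1598, 0.089]
tool_rot: [0.427, 0.564, -0.427, 0.564]
contact_force: [-9.9, 0.1, 9.9]
width: 0.0135
```

Emit:
send_rows(
  steps=[
    [0,0,0.003,0],
    [0,0,0,0],
  ],
)

```text
time_s: 3.08
tool_pos: [0.4869, 0.1596, 0.0894]
tool_rot: [0.427, 0.564, -0.427, 0.563]
contact_force: [2.8, 3.8, -19.7]
width: 0.0139
```

Emit:
send_rows(
  steps=[
    [0,0,-0.002,0],
    [0,0,0,0.1],
    [0,0,0,0.1],
    [0,0,0,0.1],
    [0,0,0,0.1],
  ],
)

```text
time_s: 3.7
tool_pos: [0.487, 0.1596, 0.0892]
tool_rot: [0.305, 0.638, -0.306, 0.637]
contact_force: [-9.5, 0.5, 1.8]
width: 0.0135
```

```bash
cat > s.py <<'E'
from h import *
from rig import ctrl
from scipy.spatial.transform import Rotation as R
o=ctrl.get_obs();y=R.from_quat(o['tool_rot']).as_matrix()
print(o['time_s'],'p',o['tool_pos'].round(4),'yaw',np.arctan2(y[1,1],y[0,1]).round(4),'x',y[:,0].round(3),'F',np.round(o['contact_force'],1),'T',np.round(o['torque'],3),'w',round(float(o['width']),4),'j',np.round(o['joint_positions'],3))
E
python3 s.py
```

```text
3.7 p [0.487  0.1596 0.0892] yaw 0.6774 x [-0.001  0.    -1.   ] F [-9.5  0.5  1.8] T [ 0.     1.93  -0.031] w 0.0135 j [ 0.267 -0.16   1.961  0.     1.342 -0.411]
```

Emit:
send_rows(
  steps=[
    [0,0,0,0.15],
    [0,0,0,0.15],
    [0,0,0,0.15],
    [0,0,0,0.15],
    [0,0,0,0.08],
  ],
)

```text
time_s: 4.32
tool_pos: [0.4869, 0.1594, 0.0893]
tool_rot: [0.075, 0.703, -0.075, 0.703]
contact_force: [-10.7, -0.6, 2.2]
width: 0.0131
```

```bash
python3 s.py
```

```text
4.325 p [0.4869 0.1594 0.0893] yaw 1.3579 x [-0.001 -0.    -1.   ] F [-10.7  -0.6   2.2] T [-0.289  1.908 -0.034] w 0.0131 j [ 0.267 -0.16   1.961  0.     1.342 -1.091]
```

Emit:
send_rows(
  steps=[
    [0,0,0,0.06],
    [0,0,0,0.05],
    [0,0,0,0],
  ],
)

```text
time_s: 4.7
tool_pos: [0.487, 0.1594, 0.0893]
tool_rot: [0.038, 0.706, -0.038, 0.706]
contact_force: [-10.9, -0.8, 2.3]
width: 0.0135
```

```bash
python3 s.py
```

```text
4.7 p [0.487  0.1594 0.0893] yaw 1.4641 x [-0.001 -0.    -1.   ] F [-10.9  -0.8   2.3] T [-0.188  1.696 -0.724] w 0.0135 j [ 0.266 -0.16   1.961  0.     1.342 -1.198]
```

Emit:
send_rows(
  steps=[
    [0,0,0,0.03],
    [0,0,0,0],
  ],
)

```text
time_s: 4.95
tool_pos: [0.4872, 0.1595, 0.0893]
tool_rot: [0.027, 0.707, -0.027, 0.706]
contact_force: [-7.9, -0.8, 1.7]
width: 0.0129
```

```bash
python3 s.py
```

```text
4.95 p [0.4872 0.1595 0.0893] yaw 1.4936 x [-0.001  0.    -1.   ] F [-7.9 -0.8  1.7] T [-0.077  1.425 -1.027] w 0.0129 j [ 0.266 -0.16   1.961  0.     1.342 -1.227]
```

Emit:
send_rows(
  steps=[
    [0,0,0,-0.03],
    [0,0,0,0],
  ],
)

```text
time_s: 5.2
tool_pos: [0.4871, 0.1594, 0.0892]
tool_rot: [0.038, 0.706, -0.038, 0.706]
contact_force: [-8.2, 0.2, 1.4]
width: 0.0133
```

Emit:
send_rows(
  steps=[
    [0,0,0,0],
    [0,0,0,0],
    [0,0,0.04,0],
    [0,0,0.05,0],
    [0,0,0.05,0],
  ],
  fingers=0,
)

```text
time_s: 5.82
tool_pos: [0.4874, 0.1594, 0.2304]
tool_rot: [0.038, 0.706, -0.038, 0.706]
contact_force: [-0.6, 0.2, 1.0]
width: 0.0426
```

```bash
python3 s.py
python3 - <<'E'
from h import *
z=snap("wrist","w2");C=cloud(z)
m=(C[...,2]>.096)&(C[...,2]<.112)&(abs(C[...,0]-.487)<.032)&(abs(C[...,1]-.158)<.032);m[260:]=0
Q=C[m];print('bar',len(Q),np.median(Q[:,2]),cv2.minAreaRect(Q[:,:2].astype(np.float32)),Q.mean(0))
z=snap("top","t2");C=cloud(z)
m=(C[...,2]>.085)&(C[...,2]<.112)&(abs(C[...,0]-.487)<.032)&(abs(C[...,1]-.158)<.032)
Q=C[m];print('bar',len(Q),cv2.minAreaRect(Q[:,:2].astype(np.float32)),Q.mean(0)) if len(Q) else 0
E
```

```text
5.825 p [0.4874 0.1594 0.2304] yaw 1.464 x [ 0.001  0.    -1.   ] F [-0.6  0.2  1. ] T [-0.033  0.009  0.021] w 0.0426 j [ 0.266 -0.241  1.796 -0.     1.585 -1.198]
bar 917 0.10295573110270201 ((0.4858187437057495, 0.16007670760154724), (0.013988389633595943, 0.041258554905653), 83.54539489746094) [0.48465197 0.15988445 0.10273278]
```

View pics/w2.png

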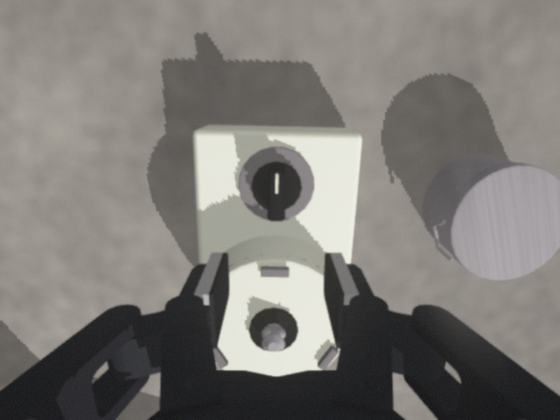

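Emit:
send_rows(
  steps=[
    [-0.005,-0.047,0,-0.146],
    [-0.005,-0.047,0,-0.146],
    [-0.005,-0.047,0,-0.146],
    [-0.005,-0.047,0,-0.146],
    [-0.005,-0.047,0,-0.146],
  ],
)

```text
time_s: 6.55
tool_pos: [0.4622, -0.0771, 0.2285]
tool_rot: [0.289, 0.645, -0.289, 0.646]
contact_force: [0.9, 0.1, 0.5]
width: 0.0429
```

Emit:
send_rows(
  steps=[
    [-0.005,-0.047,0,-0.146],
    [-0.005,-0.047,0,-0.146],
    [-0.005,-0.047,0,-0.146],
    [-0.004,-0.048,0,-0.146],
    [-0.003,-0.048,-0.01,-0.146],
  ],
)

```text
time_s: 7.18
tool_pos: [0.4403, -0.3145, 0.2191]
tool_rot: [0.5, 0.499, -0.5, 0.5]
contact_force: [1.0, 0.3, 0.2]
width: 0.0426
```

Emit:
send_rows(
  steps=[
    [0,0,-0.03,0],
    [0,0,0,0],
    [0,0,0,0],
  ],
)

```text
time_s: 7.55
tool_pos: [0.4408, -0.3124, 0.1895]
tool_rot: [0.499, 0.501, -0.499, 0.502]
contact_force: [-0.2, 0.1, 0.5]
width: 0.0427
```

```bash
python3 s.py
python3 - <<'E'
from h import *
z=snap("wrist","w3");C=cloud(z)
def f(lo,hi,n):
    m=(C[...,2]>lo)&(C[...,2]<hi)&(abs(C[...,0]-.441)<.035)&(abs(C[...,1]+.3125)<.035);m[265:]=0
    Q=C[m];print(n,len(Q),np.median(Q[:,2]),cv2.minEnclosingCircle(Q[:,:2].astype(np.float32)),Q.mean(0))
f(.056,.07,'posttop');f(.02,.034,'shoulder');f(.01,.034,'skirt')
E
```

```text
7.55 p [ 0.4408 -0.3124  0.1895] yaw 0.0048 x [ 0.001 -0.001 -1.   ] F [-0.2  0.1  0.5] T [-0.024  0.027  0.034] w 0.0427 j [-0.664 -0.163  1.796 -0.     1.507 -0.669]
posttop 571 0.05919147573814526 ((0.44044268131256104, -0.31265467405319214), 0.010937952436506748) [ 0.44060039 -0.31221512  0.05911778]
shoulder 1031 0.027175162987813917 ((0.4408552944660187, -0.3126871883869171), 0.021059680730104446) [ 0.44068479 -0.30713377  0.02708186]
skirt 1103 0.027102747078591338 ((0.4408552944660187, -0.3126871883869171), 0.021059680730104446) [ 0.44066679 -0.30636947  0.02628327]
```

View pics/w3.png

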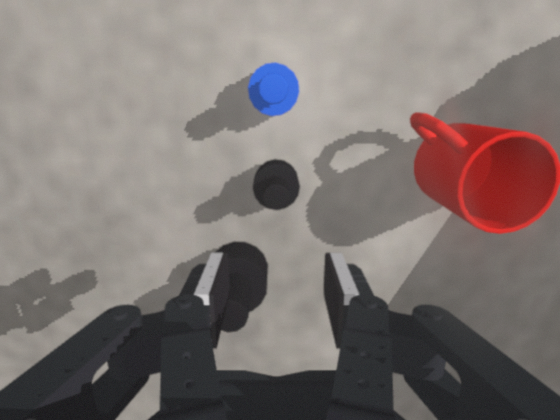

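The wrist view shows the small black cap at (276,185), with the measured radii of 11 and 21 mm matching its description. The blue cap (273,89), the big black one (240,280) and the mug are all clear of the finger path.

Emit:
send_rows(
  steps=[
    [0,0,-0.05,0],
    [0,0,-0.05,0],
    [0,0,-0.03,0],
    [0,0,-0.017,0],
    [0,0,0,0],
  ],
)

```text
time_s: 8.22
tool_pos: [0.4406, -0.3124, 0.0415]
tool_rot: [0.499, 0.501, -0.499, 0.501]
contact_force: [-0.5, -0.1, 1.1]
width: 0.0426
```

Emit:
send_rows(
  steps=[
    [0,0,0,0],
    [0,0,0,0],
    [0,0,0,0],
    [0,0,0,0],
  ],
  fingers=1,
  grip_force=80,
)

```text
time_s: 8.72
tool_pos: [0.4412, -0.3131, 0.0432]
tool_rot: [0.499, 0.5, -0.499, 0.502]
contact_force: [-1.0, 1.7, 6.9]
width: 0.0194
```

```bash
python3 s.py
```

```text
8.725 p [ 0.4412 -0.3131  0.0432] yaw 0.004 x [ 0.002 -0.002 -1.   ] F [-1.   1.7  6.9] T [0.218 0.159 0.036] w 0.0194 j [-0.664 -0.052  1.942  0.     1.249 -0.668]
```

Emit:
send_rows(
  steps=[
    [0,0,0.03,0],
    [0,0,0.05,0],
    [0,0,0.05,0],
    [0,0,0.05,0],
    [0,0,0.01,0],
  ],
)

```text
time_s: 9.35
tool_pos: [0.4412, -0.3131, 0.2362]
tool_rot: [0.499, 0.499, -0.499, 0.503]
contact_force: [-0.1, 0.9, -1.2]
width: 0.0195
```

Emit:
send_rows(
  steps=[
    [0.018,0.045,0,0],
    [0.018,0.045,0,0],
    [0.018,0.045,0,0],
    [0.018,0.045,0,0],
    [0.018,0.045,0,0],
  ],
)

```text
time_s: 9.98
tool_pos: [0.5306, -0.086, 0.2311]
tool_rot: [0.499, 0.501, -0.499, 0.501]
contact_force: [1.1, -0.6, -1.0]
width: 0.0197
```

Emit:
send_rows(
  steps=[
    [0.018,0.045,0,0],
    [0.02,0.045,0,0],
    [0.02,0.045,0,0],
    [0.02,0.045,0,0],
    [0,0,0,0],
  ],
)

```text
time_s: 10.6
tool_pos: [0.6088, 0.095, 0.2304]
tool_rot: [0.498, 0.502, -0.498, 0.501]
contact_force: [0.2, -0.8, -0.5]
width: 0.0197
```

Emit:
send_rows(
  steps=[
    [0,0,0,0],
    [0,0,0,0],
  ],
)

```text
time_s: 10.85
tool_pos: [0.6082, 0.0915, 0.2314]
tool_rot: [0.499, 0.501, -0.499, 0.501]
contact_force: [-0.0, 0.2, -0.2]
width: 0.0199
```

```bash
python3 s.py
python3 - <<'E'
from h import *
z=snap("wrist","w4");C=cloud(z)
snap("top","t4");snap("scene","s4")
m=(abs(C[...,2]-.1)<.004)&(abs(C[...,0]-.609)<.085)&(abs(C[...,1]-.143)<.085);m[250:]=0
Q=C[m];c,r=cv2.minEnclosingCircle(Q[:,:2].astype(np.float32));print('drum',c,r)
for lo in(.122,.116,.108):
  m=(C[...,2]>lo)&(C[...,2]<.13)&(abs(C[...,0]-.609)<.025)&(abs(C[...,1]-.143)<.025);Q=C[m];print('tip',lo,len(Q),cv2.minEnclosingCircle(Q[:,:2].astype(np.float32)),Q.mean(0),Q[:,2].max())
print(proj(z,[[.609,.144,.125]]))
E
```

```text
10.85 p [0.6082 0.0915 0.2314] yaw 0.003 x [ 0. -0. -1.] F [-0.   0.2 -0.2] T [ 0.018 -0.005 -0.006] w 0.0199 j [ 0.108 -0.012  1.587 -0.     1.566  0.105]
drum (0.6084097623825073, 0.14394330978393555) 0.06828264892101288
tip 0.122 296 ((0.6089538931846619, 0.14332105219364166), 0.00747448205947876) [0.60906495 0.14339913 0.12370944] 0.12597729537907582
tip 0.116 679 ((0.608995795249939, 0.14346013963222504), 0.011991847306489944) [0.60889707 0.14376801 0.12117213] 0.12597729537907582
tip 0.108 752 ((0.6090676784515381, 0.14351943135261536), 0.012365208007395267) [0.60895073 0.14400431 0.12057757] 0.12597729537907582
[[278.09176639 131.41151021]]
```

View pics/w4.png

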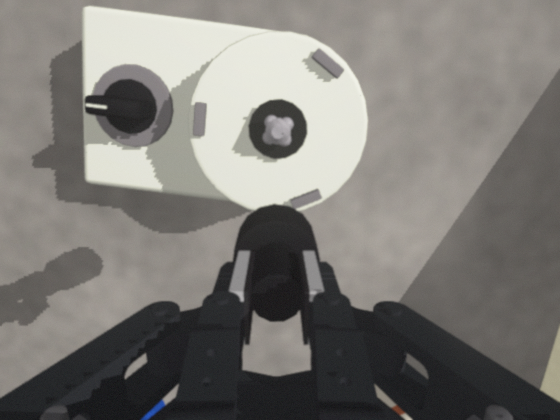

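The wrist view shows the stud with its balls at (278,130). The cap is held upright between the fingers, with its skirt at (276,235), and the knob bar points at the stud.

Run:
```python
from h import *
z=load("pics/w4.npz");C=cloud(z)
t=np.array([.6082,.0915,.2314])
m=np.zeros((420,560),bool);m[200:325,225:325]=1
D=C-t
for lo,hi in((-.05,-.036),(-.036,-.02),(-.02,-.012),(0,.012),(.012,.03)):
    k=m&(D[...,2]>lo)&(D[...,2]<hi)&(abs(D[...,0])<.03)&(abs(D[...,1])<.03);Q=D[k]
    if len(Q)>10:print(lo,hi,len(Q),Q.min(0).round(4),Q.max(0).round(4),np.round(cv2.minEnclosingCircle(Q[:,:2].astype(np.float32))[0],4))
# side of skirt: fit circle r=.021
from scipy.optimize import least_squares
k=m&(D[...,2]>-.040)&(D[...,2]<-.017)&(abs(D[...,0])<.03)&(abs(D[...,1])<.03);Q=D[k]
r=least_squares(lambda c:np.hypot(Q[:,0]-c[0],Q[:,1]-c[1])-.021,[0,0],loss='soft_l1',f_scale=.0005);print(r.x,len(Q),np.abs(r.fun).mean())
```

```text
-0.05 -0.036 237 [-0.02    0.0077 -0.0438] [ 0.0185  0.0213 -0.036 ] [-0.0007  0.0084]
-0.036 -0.02 775 [-0.0202  0.0072 -0.036 ] [ 0.0187  0.0214 -0.02  ] [-0.0008  0.0079]
-0.02 -0.012 1994 [-0.021   0.0001 -0.02  ] [ 0.02    0.0214 -0.0121] [-0.0005  0.0017]
0 0.012 1320 [-0.0221 -0.0109  0.    ] [0.0199 0.0121 0.012 ] [-0.0011  0.007 ]
0.012 0.03 3878 [-0.0204 -0.0111  0.012 ] [0.0183 0.0121 0.03  ] [-0.0011  0.0054]
[-0.0004473 -0.0002331] 1099 0.00036507462077694434
```

Emit:
send_rows(
  steps=[
    [0.001,0.026,0,0],
    [0,0.026,0,0],
    [0,0,-0.025,0],
    [0,0,-0.025,0],
    [0,0,0,0],
  ],
  grip_force=110,
)

```text
time_s: 11.62
tool_pos: [0.6087, 0.144, 0.1796]
tool_rot: [0.498, 0.501, -0.5, 0.5]
contact_force: [-0.7, -0.5, -0.6]
width: 0.0186
```

Emit:
send_rows(
  steps=[
    [0,0,0,0],
    [0,0,0,0],
  ],
)

```text
time_s: 11.88
tool_pos: [0.6099, 0.1443, 0.1827]
tool_rot: [0.5, 0.501, -0.499, 0.501]
contact_force: [0.5, -0.2, -0.7]
width: 0.019
```

```bash
python3 s.py
python3 - <<'E'
from h import *
z=snap("wrist","w5");snap("scene","s5")
im=cv2.imread('pics/s5.png')[130:250,270:390];cv2.imwrite('pics/s5c.png',cv2.resize(im,None,fx=5,fy=5,interpolation=cv2.INTER_CUBIC))
E
python3 s.py
```

```text
11.875 p [0.6099 0.1443 0.1827] yaw 0.0037 x [ 0.002  0.    -1.   ] F [ 0.5 -0.2 -0.7] T [-0.012  0.017 -0.03 ] w 0.019 j [0.192 0.031 1.623 0.    1.486 0.188]
11.975 p [0.6097 0.1444 0.1823] yaw 0.0039 x [ 0.001  0.    -1.   ] F [ 0.2  0.5 -1.2] T [0.05  0.008 0.019] w 0.0189 j [ 0.192  0.031  1.623 -0.     1.486  0.188]
```

View pics/w5.png

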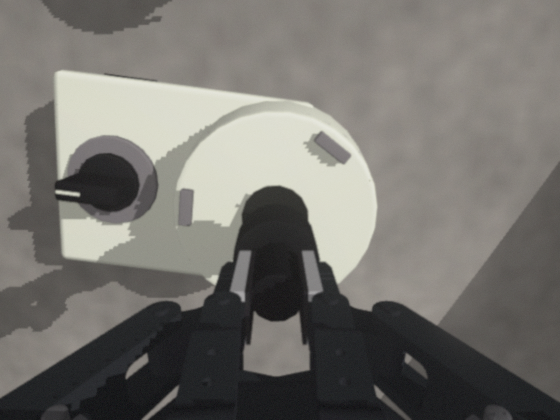

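View pics/s5c.png

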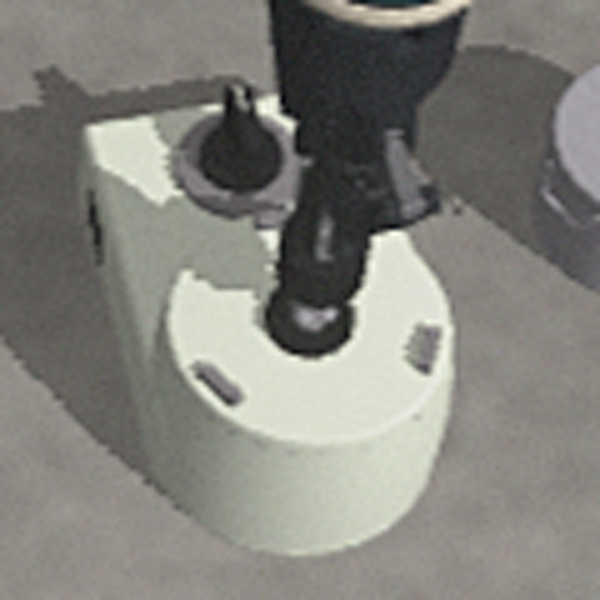

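Run:
```python
from h import *
from scipy.optimize import least_squares
for n in('w4','w5'):
    z=load(f"pics/{n}.npz");C=cloud(z)
    m=(C[...,2]>.096)&(C[...,2]<.112)&(abs(C[...,0]-.487)<.03)&(abs(C[...,1]-.16)<.03);m[240:]=0
    Q=C[m];r=cv2.minAreaRect(Q[:,:2].astype(np.float32));print(n,'bar',len(Q),np.round(r[0],4),Q.mean(0).round(4))
    m=(abs(C[...,2]-.074)<.0035)&(abs(C[...,0]-.487)<.03)&(abs(C[...,1]-.16)<.03);m[240:]=0
    print(' disc',cv2.minEnclosingCircle(C[m][:,:2].astype(np.float32)))
    m=(C[...,2]>.103)&(C[...,2]<.109)&(C[...,0]>.53)&(np.hypot(C[...,0]-.609,C[...,1]-.1435)>.045);m[240:]=0
    nn,lab,st,ce=cv2.connectedComponentsWithStats(m.astype(np.uint8))
    for i in range(1,nn):
        if st[i,4]>60:
            Q=C[lab==i];print(' lug',len(Q),np.round(cv2.minAreaRect(Q[:,:2].astype(np.float32))[0],4),Q.mean(0).round(4))
    m=np.zeros((420,560),bool);m[180:325,225:325]=1
    p=np.array([.6082,.0915,.2314]) if n=='w4' else np.array([.6098,.1444,.1825])
    D=C-p;k=m&(D[...,2]>-.040)&(D[...,2]<-.017)&(abs(D[...,0])<.03)&(abs(D[...,1])<.03);Q=C[k]
    r=least_squares(lambda c:np.hypot(Q[:,0]-c[0],Q[:,1]-c[1])-.021,p[:2],loss='soft_l1',f_scale=.0005);print(' cap',r.x.round(4),len(Q))
    k=m&(D[...,2]>-.025)&(D[...,2]<-.010)&(abs(D[...,0])<.03)&(abs(D[...,1])<.03);Q=C[k];print(' cap ext',Q.min(0),Q.max(0))
```

```text
w4 bar 1119 [0.4875 0.1592] [0.4886 0.1595 0.1026]
 disc ((0.48732253909111023, 0.1597932130098343), 0.022290214896202087)
 lug 414 [0.6436 0.1899] [0.6435 0.1897 0.1051]
 lug 379 [0.5513 0.151 ] [0.5515 0.1511 0.1052]
 lug 309 [0.6312 0.0907] [0.6312 0.0909 0.1052]
 cap [0.6078 0.0913] 1099
 cap ext [0.587151   0.09162423 0.20642201] [0.6282027  0.11289946 0.22135515]
w5 bar 1438 [0.4874 0.1595] [0.4887 0.1605 0.1023]
 disc ((0.48732876777648926, 0.15974903106689453), 0.021708352491259575)
 lug 517 [0.6435 0.1895] [0.6433 0.1898 0.1053]
 lug 461 [0.5513 0.1515] [0.5517 0.1517 0.1051]
 cap [0.6094 0.1441] 1080
 cap ext [0.58890189 0.14498585 0.15752646] [0.62991796 0.16572854 0.17247259]
```

Emit:
send_rows(
  steps=[
    [-0.0005,-0.0005,-0.005,0],
    [0,0,-0.005,0],
    [0,0,-0.005,0],
    [0,0,0,0],
  ],
)

```text
time_s: 12.48
tool_pos: [0.6087, 0.1439, 0.1656]
tool_rot: [0.499, 0.501, -0.499, 0.501]
contact_force: [-1.1, -0.2, -0.2]
width: 0.0191
```

Emit:
send_rows(
  steps=[
    [0,0,-0.003,0],
    [0,0,-0.002,0],
    [0,0,0,0],
  ],
)

```text
time_s: 12.85
tool_pos: [0.6089, 0.1439, 0.1612]
tool_rot: [0.499, 0.501, -0.499, 0.501]
contact_force: [0.2, 0.1, -0.3]
width: 0.0187
```

```bash
python3 s.py
```

```text
12.85 p [0.6089 0.1439 0.1612] yaw 0.0039 x [-0. -0. -1.] F [ 0.2  0.1 -0.3] T [-0.047  0.004 -0.035] w 0.0187 j [ 0.191  0.041  1.648 -0.     1.453  0.187]
```

Emit:
send_rows(
  steps=[
    [0,0,-0.002,0],
    [0,0,0,0],
  ],
)

```text
time_s: 13.1
tool_pos: [0.6093, 0.144, 0.1599]
tool_rot: [0.499, 0.501, -0.499, 0.501]
contact_force: [1.6, -0.1, 4.6]
width: 0.0189
```

Emit:
send_rows(
  steps=[
    [0,0,-0.002,0],
    [0,0,0,0],
  ],
)

```text
time_s: 13.35
tool_pos: [0.6093, 0.144, 0.1581]
tool_rot: [0.499, 0.501, -0.499, 0.501]
contact_force: [0.6, -0.7, 5.5]
width: 0.019
```

Emit:
send_rows(
  steps=[
    [0,0,-0.002,0],
    [0,0,0,0],
  ],
)

```text
time_s: 13.6
tool_pos: [0.6091, 0.144, 0.1555]
tool_rot: [0.499, 0.501, -0.499, 0.501]
contact_force: [1.6, 0.5, 1.8]
width: 0.0188
```

Emit:
send_rows(
  steps=[
    [0,0,-0.002,0],
    [0,0,0,0],
  ],
)

```text
time_s: 13.85
tool_pos: [0.6087, 0.1439, 0.1522]
tool_rot: [0.499, 0.501, -0.499, 0.501]
contact_force: [3.9, -0.6, -7.0]
width: 0.0187
```

Emit:
send_rows(
  steps=[
    [0,0,-0.002,0],
    [0,0,0,0],
  ],
)

```text
time_s: 14.1
tool_pos: [0.6086, 0.1439, 0.1504]
tool_rot: [0.499, 0.501, -0.499, 0.501]
contact_force: [2.2, 0.4, -8.5]
width: 0.0193
```

Emit:
send_rows(
  steps=[
    [0,0,-0.002,0],
    [0,0,0,0],
  ],
)

```text
time_s: 14.35
tool_pos: [0.6089, 0.144, 0.1496]
tool_rot: [0.499, 0.501, -0.499, 0.501]
contact_force: [0.2, -0.8, -1.9]
width: 0.0188
```

Emit:
send_rows(
  steps=[
    [0,0,-0.002,0],
    [0,0,0,0],
  ],
)

```text
time_s: 14.6
tool_pos: [0.6091, 0.144, 0.1477]
tool_rot: [0.499, 0.501, -0.499, 0.501]
contact_force: [-0.9, -0.0, 1.6]
width: 0.0185
```

Emit:
send_rows(
  steps=[
    [0,0,-0.002,0],
    [0,0,0,0],
  ],
)

```text
time_s: 14.85
tool_pos: [0.6091, 0.1441, 0.1461]
tool_rot: [0.499, 0.501, -0.499, 0.501]
contact_force: [-2.5, 0.3, 8.5]
width: 0.0185
```

Emit:
send_rows(
  steps=[
    [0,0,-0.002,0],
    [0,0,0,0],
  ],
)

```text
time_s: 15.1
tool_pos: [0.6092, 0.1441, 0.1448]
tool_rot: [0.499, 0.501, -0.499, 0.501]
contact_force: [-5.6, 0.3, 14.5]
width: 0.019
```

Emit:
send_rows(
  steps=[
    [0,0,-0.002,0],
    [0,0,0,0],
  ],
)

```text
time_s: 15.35
tool_pos: [0.6093, 0.1441, 0.1442]
tool_rot: [0.5, 0.501, -0.498, 0.501]
contact_force: [-8.9, -0.7, 24.4]
width: 0.0188
```

Emit:
send_rows(
  steps=[
    [0,0,-0.001,0],
    [0,0,0,0],
    [0,0,0,0],
    [0,0,0,0],
    [0,0,0,0],
  ],
)

```text
time_s: 15.98
tool_pos: [0.6094, 0.1442, 0.1441]
tool_rot: [0.5, 0.5, -0.498, 0.502]
contact_force: [-12.2, -1.5, 31.5]
width: 0.0191
```

Emit:
send_rows(
  steps=[
    [0,0,0,0],
    [0,0,0,0],
    [0,0,0,0],
    [0,0,0,0],
    [0,0,0,0],
  ],
)

```text
time_s: 16.6
tool_pos: [0.6094, 0.1442, 0.1441]
tool_rot: [0.5, 0.5, -0.498, 0.502]
contact_force: [-12.7, -1.8, 31.9]
width: 0.019
```

```bash
python3 s.py
python3 - <<'E'
from h import *
from rig import ctrl
o=ctrl.get_obs();p=np.array(o['tool_pos'])
z=snap("wrist","w6");C=cloud(z)
m=np.zeros((420,560),bool);m[180:325,225:325]=1
D=C-p;k=m&(D[...,2]>-.02)&(D[...,2]<-.008)&(abs(D[...,0])<.021)&(D[...,1]>.012)&(D[...,1]<.02);print('shoulder z',np.percentile(C[k][:,2],[5,50,90]).round(4),'expected seated .133, squeezed .129',k.sum())
z4=load('pics/w4.npz');D=cloud(z4)-[.6082,.0915,.2314];k=m&(D[...,2]>-.02)&(D[...,2]<-.008)&(abs(D[...,0])<.021)&(D[...,1]>.012)&(D[...,1]<.02);print('before slip rel',np.percentile(D[k][:,2],[5,50,90]).round(4))
z=snap("scene","s6");im=z['p'][130:250,270:390,::-1];cv2.imwrite('pics/s6c.png',cv2.resize(im,None,fx=5,fy=5,interpolation=cv2.INTER_CUBIC))
for n in("scene","top"):
    z=load(f"pics/{'s6' if n=='scene' else 't4'}.npz");C=cloud(z)
    for k,c,h in(('tin',(.545,.367),.068),('mug',(.607,-.295),.08),('jar',(.76,-.1965),.13)):
        m=(C[...,2]>h)&(np.hypot(C[...,0]-c[0],C[...,1]-c[1])<.06)&(C[...,2]<.15);Q=C[m];print(n,k,len(Q),Q.mean(0).round(4) if len(Q) else '')
E
```

```text
16.6 p [0.6094 0.1442 0.1441] yaw 0.0041 x [ 0.003  0.001 -1.   ] F [-12.7  -1.8  31.9] T [-0.293  2.401 -0.016] w 0.019 j [0.191 0.05  1.667 0.    1.422 0.187]
shoulder z [0.1263 0.1281 0.129 ] expected seated .133, squeezed .129 996
before slip rel [-0.0176 -0.016  -0.0152]
scene tin 1175 [0.5479 0.3661 0.0727]
scene mug 224 [ 0.61   -0.2947  0.0846]
scene jar 120 [ 0.7627 -0.1963  0.1379]
top tin 950 [0.544  0.3671 0.0708]
top mug 98 [ 0.6071 -0.2964  0.0839]
top jar 56 [ 0.7573 -0.1978  0.1362]
```

View pics/s6c.png

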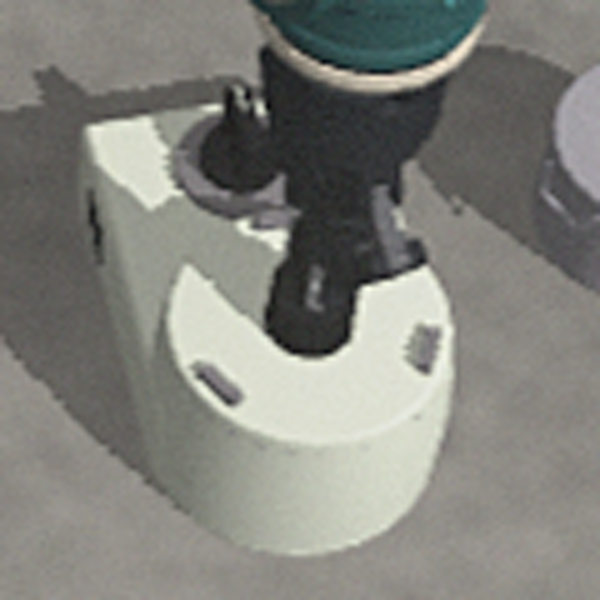

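View pics/w6.png

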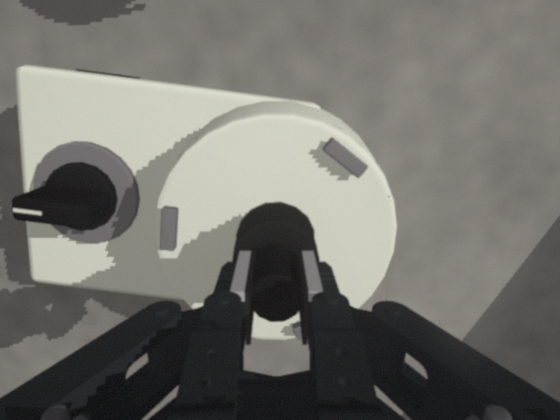

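Emit:
send_rows(
  steps=[
    [-0.0005,0,0.001,0],
    [0,0,0,0],
    [0,0,0,0],
    [0,0,0,0],
  ],
)

```text
time_s: 17.2
tool_pos: [0.6092, 0.1441, 0.1442]
tool_rot: [0.5, 0.5, -0.498, 0.502]
contact_force: [-6.6, -0.7, 22.2]
width: 0.0186
```

```bash
python3 s.py
python3 - <<'E'
from h import *
z=load("pics/w6.npz");C=cloud(z)
m=(C[...,2]>.096)&(C[...,2]<.112)&(abs(C[...,0]-.487)<.03)&(abs(C[...,1]-.16)<.03);m[240:]=0
print('bar',cv2.minAreaRect(C[m][:,:2].astype(np.float32)))
E
```

```text
17.2 p [0.6092 0.1441 0.1442] yaw 0.004 x [ 0.003  0.001 -1.   ] F [-6.6 -0.7 22.2] T [-0.191  1.072  0.019] w 0.0186 j [0.192 0.049 1.668 0.    1.421 0.188]
bar ((0.4872824549674988, 0.15996214747428894), (0.014049725607037544, 0.04167769476771355), 82.32132720947266)
```

```bash
python3 -c "
from rig import ctrl
print(ctrl.sign_off())"; python3 s.py
```

```text
the job is handed in; nothing more can be done
None
the job is handed in; nothing more can be done
```

The knob is at its off stop, and the cap is clicked onto the stud and still held pressed down. I handed the job in at 17.2 s; no verdict is reported.

- **Knob:** I turned it anticlockwise until the stop resisted with about 1 N m. In the last wrist picture the bar lies at 82–83°, in line with the grinder, which is within about 1–2° of pointing exactly at the stud.
- **Cap:** I took the small black cap and pushed it straight down over the stud. The force rose to about 5.5 N, slightly under the 6 to 10 N given but sampled only every 2 mm. It then dropped to about −8 N, which was the click, and rose again on the washer.
- **Squeeze:** I briefly pressed with 32 N, then eased to a steady 22 N down with about 7 N sideways. The cap did not slip in the grip. Its shoulder measured 128 mm above the shelf, against 129 mm expected with the washer fully squeezed. I took that reading at 32 N, but the tool height stayed the same at 22 N.
- **Tin, mug and jar:** In the last scene picture they stand where they were at the start, within about 1 mm. They looked the same in a top picture taken before the final push.
- **Disagreement:** The fixed cameras differed by 2–4 mm, so I placed the cap using the wrist camera.

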